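# Open the gauge drawer through its blind bar lock

### The job

Open the drawer of the small grey cabinet. Its bar lock is blind: take the lock's knob, hold it lightly down so that its plunger rubs on the strip inside and slide it along the slot until it drops into the hidden notch, stop there, then press the knob on down until the catch lets go and the drawer springs ajar. Let the knob come up again, draw the drawer gently out to its stop by the bar handle and let go; never force the lock, neither down nor sideways, and leave the tools round it alone.

Things in the scene. Friction and masses are not known exactly. Their poses are not given: they have to be found in the camera images.
- cabinet: small grey steel cabinet, fixed on the bench, with one blue-fronted drawer. Origin: centre of its underside; x points to its back, y to its left seen from the robot, z up. 180 (x) by 260 (y) mm, top at z = 92, drawer front at x = -90. Turned by up to 0.22 rad. The lock channel lies along y on its top; behind that (x from 40 to 86) a rubber mat with a strap clamp on it.
- lock_housing: plain aluminium lock channel; pose as cabinet. In the cabinet's frame x from -39 to 27, y from -120 to 120, upper face at z = 106 (screws, slot rim up to 109), slot along y at x = -12. Hidden inside: a steel strip with one notch, 15 mm long, its centre anywhere from y = -30 to +40, set anew each time. The lock is damaged above 25 N between plunger and strip or catch.
- knob_centre (a point): centre of the black lock knob with a red dot, a block 22 (x) by 28 (y) by 24 (z) mm on a 9 mm stem out of the slot; up, its centre is 140 mm over the bench, 34 over the channel. Guided: it only slides along the cabinet's y from -50 to +50 (0.8 N friction; starts within 8 mm of -50) and goes down. Pinch it across x with the fingertips at least 13 mm over the channel: they go down with it.
- carriage (a joint): slide of the knob along the slot, m: 0 at y = -50 mm, 0.1 at y = +50 mm of the cabinet's frame
- knob (a joint): knob pressed down, m: 0 up (spring return 1 to 2 N), 0.0115 fully down, only possible in the notch. Its plunger (9 mm, so 3 mm of play each way in the notch) is sprung, 1 to 4.5 N over 4 mm: off the notch it rubs on the strip from 0.0005, is hard on it at 0.0045. Slide at 0.002 to 0.003 (push 4 N): in the notch the push drops (a yielding hand sinks 1 to 2 mm), then its end blocks the slide.
- catch (a joint): catch under the strip, m: 0 latched, lets the drawer go at about 0.003, stop 0.006. Through the notch the plunger meets it when the knob is 3.5 mm down; it lets go with the knob 8 to 11 mm down, at 6 to 9 N of push in all, and springs back when the knob is let up
- drawer (a joint): how far the drawer is out, m: 0 shut and latched, about 0.024 once its ejector spring has thrown it ajar, 0.085 at its stop. It stays where it is left (1.2 N of friction). A vee block lies loose in it.
- handle (a point): middle of the drawer's steel bar handle, moving with the drawer: a bar 10 mm thick, 110 mm long along the cabinet's y, 72 mm over the bench and 35 mm before the drawer's front (30 mm free behind it), nothing over it. The drawer comes out along the cabinet's -x.
- pliers: yellow pliers lying on the bench, bystander; origin: centre of the underside
- try_square: steel try square lying on the bench, bystander; origin: centre of the underside
- screwdriver: red screwdriver lying on the bench, bystander; origin: centre of the underside
- pulley: turned aluminium pulley, 42 mm, bystander; origin: centre of the underside

How it is judged:
By the outcome, as a careful person would: the job done as asked, in the order asked, and still so for the second after the job is handed in, with the robot touching nothing.
It also fails if it takes over 58 s, if anything falls off the work surface, if the arm or the gripper's body presses on something with over 40 N, if the wrist force passes 120 N, or if a joint passes its speed limit or range.

### The arm

A 6-joint arm with a two-finger parallel gripper is mounted at the origin on a cart in front of the work surface, level with it; the furniture and walls round the work are solid. World frame = base frame: x ahead of the robot, y to its left, z up, the work surface at z = 0. Lengths are in mm, angles in degrees, forces in N, time in s.
With the tool pointing down it reaches from about 250 to 775 mm from the base axis. Payload 4 kg.
Tool frame: the origin (TCP) lies midway between the tips of the shut fingers; the grasp point (between the pads) lies 19 mm behind it; z points along the fingers, y is the direction in which the jaws open and shut (so a half turn about z gives the same grasp; the last joint's range is limited). The gripper opens to 94 mm and grips with 3 to 60 N. Pads are 16 mm wide; open, the fingers measure 119 mm over their backs; the gripper's body (75 mm by 177 mm) begins 78 mm behind the grasp point.
Start: joints at [57.118, 4.996, 78.535, -0, 96.463, -5.907], TCP at [249.492, 490.178, 205.506] pointing down, gripper open.
Joint ranges: [-177.83, 177.83], [-43.37, 116.18], [15.69, 146.23], [-61.86, 241.86], [9.47, 152.12], [-147.06, 147.06]. Speed limits (degrees/s): [159.86, 159.86, 180, 180, 180, 180].

### API

Orientations are given as a 3x3 rotation matrix whose columns are the frame's x, y, z axes.
In Python, from station import read_state, capture, hand_in gives the robot as it stands.
- The arm moves only by the tool carry_out, never from a script. Its argument "rows" is one flat list of numbers, 5 for each row, row after row: the opening, from 0 (shut) to 1 (fully open), then the shift along the tool's x, y, z each as a share of 0.8 m, from -1 to 1, then the turn about the tool's z as a share of 360 degrees, from -1 to 1. A call has 1 to 10 rows; each row is the pose to reach, as a shift and turn from the pose commanded when the call began, along the tool's axes at that moment, turning the shorter way round; what a row does not reach only later rows make up. A row lasts 1/8 s, in which the tool goes at most 62.5 mm and 10.7 degrees, less where a joint would pass 70% of its speed; a pose out of reach is approached as far as the arm can. A call with a number of a shift or a turn outside -1 to 1 is refused whole. A call with a gripper value outside its range is refused whole. The fingers move at their own pace and stop on an object; "newtons" is the grip in N (left out, the last holds). Time passes only in rows, so rows that repeat a pose let the fingers close. It gives the time, the measured TCP pose, the force and the opening at its end, in the units of the state.
- read_state(): the state, without advancing time (a new reading comes with each control period).
- capture(name): name is "scene" or "top"; returns a dict with "image" (400x640x3 uint8, red, green, blue), "z_map" (400x640 float32, mm along the optical axis (not along the pixel's ray), 0 where there is no reading), "mtx" (3x3 intrinsics, pixels), "extrinsics" (4x4, takes a point from camera to world coordinates). Camera axes: x right, y down, z forward; pixel columns grow to the right and rows downward; lengths in mm; the calibration is good to about 2 mm. A picture is of the moment at which its call begins.
- hand_in(): hands the job in, once; it reports no verdict.
The state is a dict: "clock": time; "q": joint angles; "dq": joint speeds; "joint_efforts": joint torques, N m; "eef_pos": TCP position; "eef_rot": TCP orientation; "wrist_force": force on the tool from outside, world axes, zero at the start; "moment": the same for the moment, N m; "width": opening from 0.0 (shut) to 1.0 (fully open).
Only numpy, scipy, OpenCV 4.12 (cv2) and the standard library are available. Lean on these libraries where they do the work, as an engineer would, in place of code of your own. Each camera call takes 0.05 s, during which the arm holds its last target.

## Working session

There is one attempt and no reset: what is moved stays moved. The work goes in short steps, Python scripts to look and compute and a tool call to move; the robot and the scene stay as the last step left them, time stands still between calls to the robot, and variables do not carry over. Pictures are saved under pics/ and viewed, and the job is handed in when it is done.

Besides the shell and the picture viewer there is one more tool, called after "Emit:" in YAML: its name, and indented under it one key for each argument. carry_out: Moves the arm, as the interface text tells. Its arguments: {"type":"object","properties":{"rows":{"type":"array"},"newtons":{"type":"number"}},"required":["rows"]}

```bash
ls; mkdir -p pics; cat > h.py <<'E'
import numpy as np, cv2
from station import read_state, capture
def save(c,n,f=1): cv2.imwrite('pics/'+n,cv2.cvtColor(c['image'],cv2.COLOR_RGB2BGR))
def pts(c):
    z=c['z_map'].astype(float);K=c['mtx'];E=np.array(c['extrinsics'])
    v,u=np.mgrid[:z.shape[0],:z.shape[1]]
    P=np.stack([(u-K[0][2])/K[0][0]*z,(v-K[1][2])/K[1][1]*z,z],-1)
    W=P@E[:3,:3].T+E[:3,3]; W[z==0]=np.nan
    return W
E
python3 - <<'E'
from h import *
for n in('scene','top'):
    c=capture(n);save(c,n+'0.png');np.savez(n+'0.npz',**c);print(c['mtx'],c['extrinsics'])
s=read_state();print(s)
E
```

```text
pics
[[500.64576393   0.         309.34097966]
 [  0.         500.64576393 198.48106817]
 [  0.           0.           1.        ]] [[ 8.55604775e-01 -3.64747150e-01  3.67287333e-01  6.74936176e+01]
 [-5.17536049e-01 -6.16285993e-01  5.93589094e-01 -8.16623627e+02]
 [ 9.84410871e-03 -6.97962099e-01 -7.16067037e-01  1.01898060e+03]
 [ 0.00000000e+00  0.00000000e+00  0.00000000e+00  1.00000000e+00]]
[[485.80830655   0.         318.37006644]
 [  0.         485.80830655 210.48397394]
 [  0.           0.           1.        ]] [[-2.73861929e-02 -9.84147376e-01  1.75225395e-01  3.09403477e+02]
 [-9.99624910e-01  2.69289521e-02 -4.98708022e-03 -8.56181898e+01]
 [ 1.89385629e-04 -1.75296247e-01 -9.84515713e-01  1.29378170e+03]
 [ 0.00000000e+00  0.00000000e+00  0.00000000e+00  1.00000000e+00]]
{'clock': 0.1, 'q': array([ 5.71179572e+01,  5.03545175e+00,  7.86147847e+01, -7.83782027e-04,
        9.64640550e+01, -5.90594597e+00]), 'dq': array([ 0.19081821, -0.08190676, -0.2304299 ,  0.00107188, -0.05852262,
        0.05486979]), 'joint_efforts': array([ 2.41408175e-03, -3.41251409e+01, -3.03302515e+01,  7.19725876e-02,
        3.03570286e-02, -8.00626049e-05]), 'eef_pos': array([249.21702935, 489.7397229 , 204.42724636]), 'eef_rot': array([[-8.91195051e-01,  4.53619039e-01, -1.07156306e-03],
       [ 4.53620264e-01,  8.91193483e-01, -1.68255967e-03],
       [ 1.91728915e-04, -1.98557156e-03, -9.99998010e-01]]), 'wrist_force': array([-0.13128971,  0.296356  ,  0.97708201]), 'moment': array([ 0.05965802,  0.0110083 , -0.00117239]), 'width': 1.0018962847000221}
```

View pics/scene0.png

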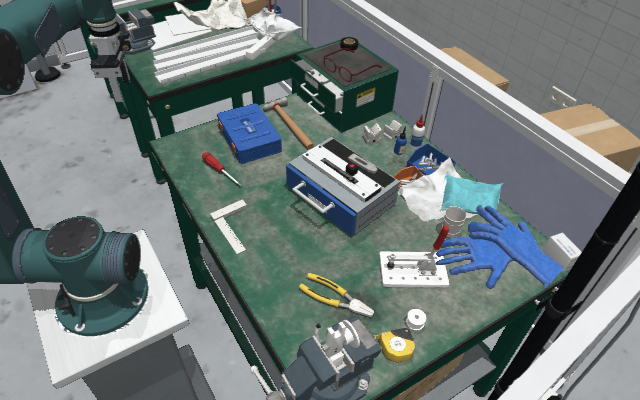

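View pics/top0.png

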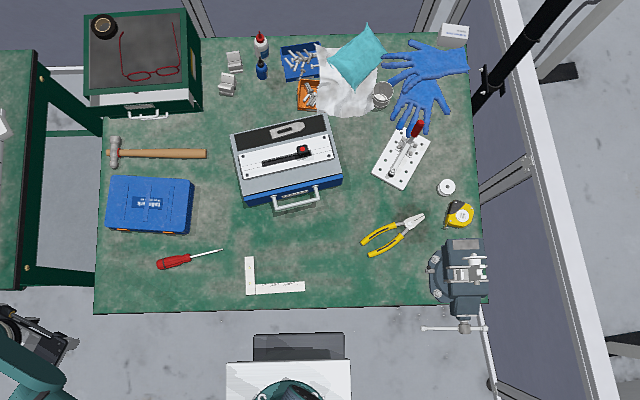

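Top view: cabinet centred near (287,165), knob at (303,151), handle near (297,197). Scene view: knob at (351,169), handle near (313,205).

```bash
python3 - <<'E'
from h import *
for n in('top','scene'):
    c=dict(np.load(n+'0.npz'));W=pts(c);im=c['image'].astype(int)
    # region near cabinet
    roi=np.zeros(W.shape[:2],bool)
    if n=='top': roi[100:220,220:355]=1
    else: roi[130:240,275:410]=1
    for lo,hi in((84,98),(100,112),(125,160),(62,80)):
        m=roi&(W[...,2]>lo)&(W[...,2]<hi)
        P=W[m];r=cv2.minAreaRect(P[:,:2].astype(np.float32));print(n,lo,m.sum(),P.mean(0).round(1),np.median(P[:,2]),r)
    R,G,B=im[...,0],im[...,1],im[...,2]
    m=roi&(R>140)&(G<70)&(B<70)
    v,u=np.nonzero(m);print('red',len(u),u.mean(),v.mean(),np.nanmedian(W[m],0))
    m=roi&(W[...,2]>125)&(W[...,2]<170)
    v,u=np.nonzero(m);print('knob px',u.min(),u.max(),v.min(),v.max(),np.percentile(W[m],[5,50,95],0))
    K=c['mtx'];y0,x0=(95,220) if n=='top' else (130,275)
    cr=im[y0:y0+130,x0:x0+140].astype(np.uint8)[...,::-1]
    cv2.imwrite(f'pics/{n}crop0.png',cv2.resize(cr,None,fx=4.5,fy=4.5,interpolation=cv2.INTER_CUBIC))
E
```

```text
top 84 4213 [663.5 -10.3  92.2] 92.45211443211997 ((669.6600341796875, -11.516555786132812), (183.35012817382812, 260.6983947753906), 11.877470970153809)
top 100 2378 [670.7 -11.3 105.8] 105.80194507337706 ((687.6583251953125, -7.469451904296875), (117.96241760253906, 239.5492706298828), 12.242892265319824)
top 125 117 [664.1 -56.3 149.2] 150.4720428576593 ((666.4970092773438, -55.90753173828125), (23.592084884643555, 27.479223251342773), 14.24161148071289)
top 62 401 [563.3 -34.5  74.1] 75.11007785095603 ((568.9796752929688, -33.40925598144531), (56.103599548339844, 254.52706909179688), 12.775762557983398)
red 20 302.55 146.55 [667.25379499 -55.70369612 152.18421202]
knob px 297 308 145 156 [[654.48718888 -67.92760067 136.23190978]
 [663.42669286 -55.72397882 150.47204286]
 [674.8787304  -43.52370886 154.87616611]]
scene 84 2617 [657.  -26.7  92.9] 93.39464112533551 ((761.2681884765625, 11.022872924804688), (378.19036865234375, 263.770263671875), 12.339627265930176)
scene 100 1613 [670.5 -17.6 106.7] 106.93554326399521 ((685.9212036132812, -4.8091278076171875), (121.04009246826172, 242.3436737060547), 13.512539863586426)
scene 125 125 [663.5 -58.  146.9] 149.49050697127086 ((666.5912475585938, -55.15836715698242), (26.071908950805664, 29.897518157958984), 15.58991813659668)
scene 62 731 [618.5 -57.8  72.5] 73.46483654269389 ((728.5794677734375, -41.09703063964844), (255.27098083496094, 407.39739990234375), 83.21321868896484)
red 9 351.55555555555554 165.33333333333334 [667.17410382 -54.08052412 155.34154759]
knob px 346 357 163 175 [[654.71923856 -67.97172596 133.59658015]
 [661.81448258 -58.57019752 149.49050697]
 [676.65954085 -45.38605558 155.82078845]]
```

View pics/topcrop0.png

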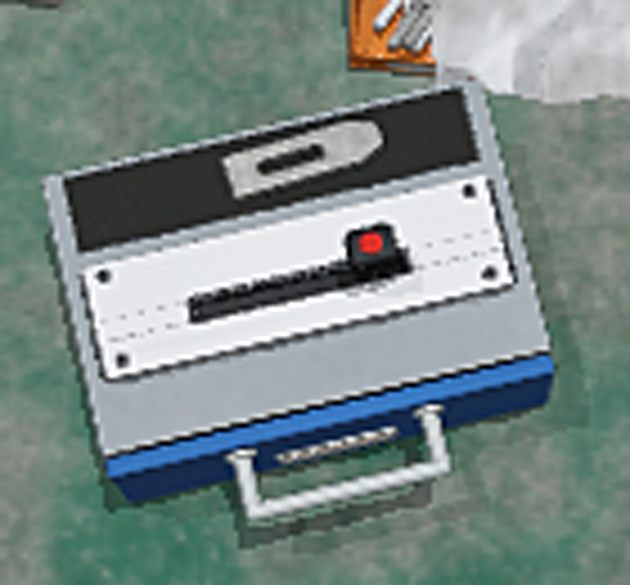

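View pics/scenecrop0.png

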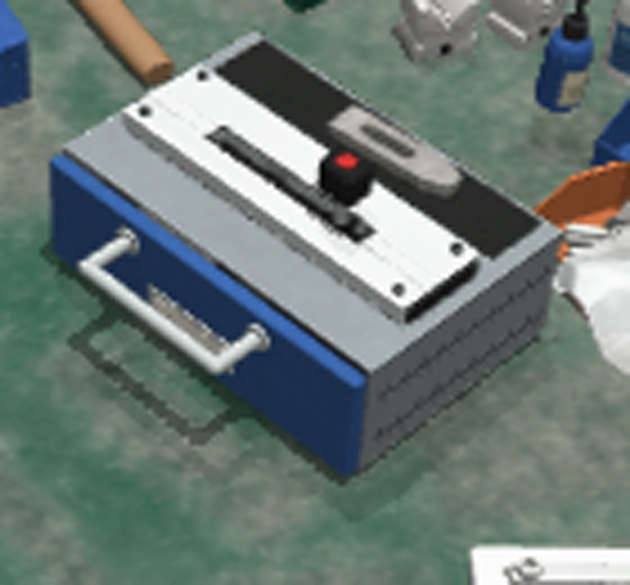

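```bash
python3 - <<'E'
from h import *
def ray(c,u,v,z):
    K=c['mtx'];E=c['extrinsics'];d=E[:3,:3]@np.array([(u-K[0,2])/K[0,0],(v-K[1,2])/K[1,1],1]);o=E[:3,3]
    return o+d*(z-o[2])/d[2]
for n in('top','scene'):
    c=dict(np.load(n+'0.npz'));W=pts(c);im=c['image'].astype(int)
    roi=np.zeros(W.shape[:2],bool)
    if n=='top': roi[100:220,220:355]=1
    else: roi[130:240,275:410]=1
    m=(roi&(im.min(2)>205)&(W[...,2]>100)&(W[...,2]<112)).astype(np.uint8)
    cs,_=cv2.findContours(m,0,2);q=max(cs,key=cv2.contourArea)[:,0]
    P=np.array([ray(c,u,v,106)[:2] for u,v in q],np.float32)
    r=cv2.minAreaRect(P);print(n,r)
    th=np.deg2rad(12);
    # knob top: dark/red with z>125 , centroid of top-face pixels
    m=roi&(W[...,2]>148)
    P=W[m];print('knobtop',m.sum(),cv2.minAreaRect(P[:,:2].astype(np.float32)))
    m=roi&(im[...,0]>110)&(im[...,1]<90)&(im[...,2]<90);v,u=np.nonzero(m);print('red@153',ray(c,u.mean(),v.mean(),152.5),m.sum())
    # handle
    m=roi&(W[...,2]>66)&(W[...,2]<82)&(im.min(2)>110)&(W[...,0]<600)
    P=W[m];print('handle',m.sum(),P.mean(0),cv2.minAreaRect(P[:,:2].astype(np.float32)))
E
```

```text
top ((663.897216796875, -12.481254577636719), (65.3411636352539, 232.47943115234375), 12.174517631530762)
knobtop 88 ((665.4591064453125, -56.483436584472656), (21.924551010131836, 27.319313049316406), 9.027670860290527)
red@153 [732.99913157 -61.8007608  152.5       ] 50
handle 256 [553.57483695 -34.77434428  76.2668867 ] ((561.658447265625, -33.279808044433594), (40.585411071777344, 123.6630630493164), 12.10300064086914)
scene ((664.2224731445312, -9.000534057617188), (65.14714813232422, 233.29507446289062), 12.2747802734375)
knobtop 69 ((667.781005859375, -54.46442794799805), (24.441186904907227, 30.17237663269043), 8.487608909606934)
red@153 [ 750.25928925 -131.41429078  152.5       ] 127
handle 199 [553.04985416 -37.90715209  77.13203016] ((559.9990234375, -35.08384704589844), (42.92842102050781, 123.1673355102539), 13.563852310180664)
```

Emit:
carry_out:
  rows: [0.5, -0.7747, -0.3715, 0.0, 0.1413, 0.5, -0.7747, -0.3715, 0.0, 0.1413, 0.5, -0.7747, -0.3715, 0.0, 0.1413, 0.5, -0.7747, -0.3715, 0.0, 0.1413, 0.5, -0.7747, -0.3715, 0.0, 0.1413, 0.5, -0.7747, -0.3715, 0.0, 0.1413, 0.5, -0.7747, -0.3715, 0.0, 0.1413, 0.5, -0.7747, -0.3715, 0.0, 0.1413, 0.5, -0.7747, -0.3715, 0.0, 0.1413, 0.5, -0.7747, -0.3715, 0.0, 0.1413]
  newtons: 15

```text
clock: 1.35
eef_pos: [629.9, -8.0, 204.9]
eef_rot: [[-0.21, 0.978, -0.001], [0.978, 0.21, 0.0], [0.001, -0.001, -1.0]]
wrist_force: [0.2, 0.2, -0.1]
width: 0.499
```

Emit:
carry_out:
  rows: [0.5, -0.0681, 0.0328, 0.0, 0.0, 0.5, -0.0681, 0.0328, 0.0375, 0.0, 0.5, -0.0681, 0.0328, 0.0375, 0.0, 0.5, -0.0681, 0.0328, 0.0375, 0.0]

```text
clock: 1.85
eef_pos: [666.1, -53.4, 176.0]
eef_rot: [[-0.211, 0.977, 0.0], [0.977, 0.211, 0.0], [0.0, 0.0, -1.0]]
wrist_force: [0.9, -1.1, 0.2]
width: 0.503
```

```bash
python3 - <<'E'
from h import *
c=capture('top');save(c,'top1.png');c2=capture('scene')
a=c['image'][95:225,230:370];b=c2['image'][120:250,290:430]
o=np.vstack([a,b])[...,::-1] if 0 else np.hstack([a,b])[...,::-1]
cv2.imwrite('pics/c1.png',cv2.resize(o,None,fx=2.8,fy=2.8,interpolation=cv2.INTER_CUBIC))
s=read_state();print(s['eef_pos'],s['wrist_force'],s['clock'],s['eef_rot'])
E
```

```text
[666.61689702 -53.25915039 177.47134315] [-0.82391619 -0.97058057 -0.02135049] 1.95 [[-2.11720674e-01  9.77326202e-01  2.80194264e-03]
 [ 9.77329778e-01  2.11722431e-01 -3.42501958e-04]
 [-9.27970244e-04  2.66590723e-03 -9.99996016e-01]]
```

View pics/c1.png

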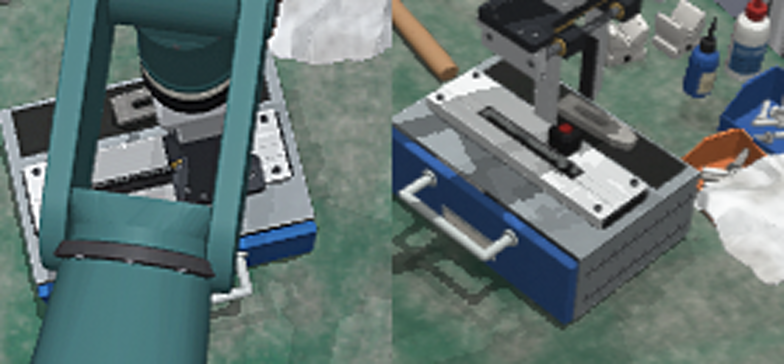

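Emit:
carry_out:
  rows: [0.5, -0.0025, 0.0, 0.03, 0.0, 0.5, -0.0025, 0.0, 0.05, 0.0, 0.5, -0.0025, 0.0, 0.066, 0.0, 0.5, -0.0025, 0.0, 0.066, 0.0, 0.5, -0.0025, 0.0, 0.066, 0.0]

```text
clock: 2.58
eef_pos: [667.1, -56.0, 123.4]
eef_rot: [[-0.211, 0.978, 0.001], [0.978, 0.211, -0.0], [-0.0, 0.001, -1.0]]
wrist_force: [0.1, 0.4, -0.1]
width: 0.499
```

```bash
python3 - <<'E'
from h import *
c2=capture('scene')
b=c2['image'][120:250,290:430]
cv2.imwrite('pics/c2.png',cv2.resize(b[...,::-1],None,fx=4,fy=4,interpolation=cv2.INTER_CUBIC))
s=read_state();print(s['eef_pos'],s['wrist_force'],s['clock'])
E
```

```text
[667.23028663 -56.00896804 123.74843644] [ 0.56053489 -0.13178678  0.38519506] 2.625
```

View pics/c2.png

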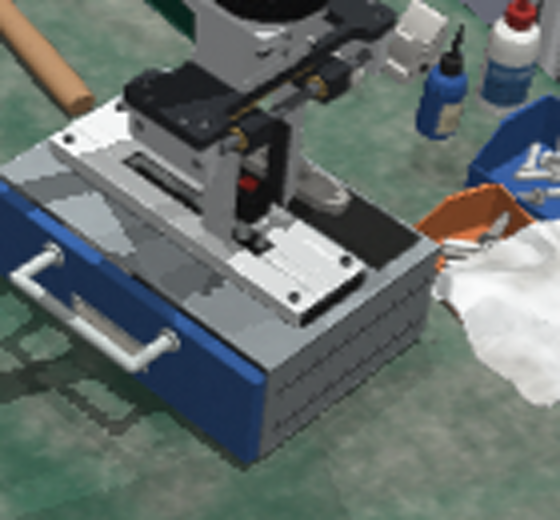

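The jaws straddle the knob at crop (245,185); I close on it.

Emit:
carry_out:
  rows: [0.15, 0.0, 0.0, 0.0, 0.0, 0.15, 0.0, 0.0, 0.0, 0.0, 0.15, 0.0, 0.0, 0.0, 0.0, 0.15, 0.0, 0.0, 0.0, 0.0, 0.15, 0.0, 0.0, 0.0, 0.0, 0.15, 0.0, 0.0, 0.0, 0.0]
  newtons: 15

```text
clock: 3.38
eef_pos: [667.2, -55.9, 123.0]
eef_rot: [[-0.211, 0.978, 0.001], [0.978, 0.211, 0.0], [-0.0, 0.001, -1.0]]
wrist_force: [2.9, 0.3, 0.2]
width: 0.236
```

Emit:
carry_out:
  rows: [0.15, 0.0, 0.001, 0.001, 0.0, 0.15, 0.0, 0.001, 0.002, 0.0, 0.15, 0.0, 0.001, 0.002, 0.0]
  newtons: 20

```text
clock: 3.75
eef_pos: [667.3, -55.9, 121.5]
eef_rot: [[-0.211, 0.978, 0.0], [0.978, 0.211, -0.0], [-0.0, 0.0, -1.0]]
wrist_force: [-0.5, -0.7, 3.0]
width: 0.231
```

```bash
cat > r.py <<'E'
from station import read_state,capture
s=read_state();print(s['eef_pos'].round(2),s['wrist_force'].round(2),s['clock'],s['width'])
E
python3 r.py
```

```text
[667.35 -55.93 121.49] [-0.45 -0.7   2.98] 3.75 0.23135564183823606
```

Emit:
carry_out:
  rows: [0.15, 0.0, 0.0, 0.0008, 0.0, 0.15, 0.0, 0.0, 0.0008, 0.0]

```text
clock: 4.0
eef_pos: [667.3, -56.0, 120.7]
eef_rot: [[-0.21, 0.978, -0.0], [0.978, 0.21, -0.0], [-0.0, -0.0, -1.0]]
wrist_force: [0.6, -1.2, 4.0]
width: 0.233
```

Emit:
carry_out:
  rows: [0.15, 0.0025, 0.0, 0.0, 0.0, 0.15, 0.005, 0.0, 0.0, 0.0, 0.15, 0.0075, 0.0, 0.0, 0.0, 0.15, 0.01, 0.0, 0.0, 0.0, 0.15, 0.01, 0.0, 0.0, 0.0]

```text
clock: 4.62
eef_pos: [665.6, -47.8, 120.5]
eef_rot: [[-0.211, 0.978, -0.0], [0.978, 0.211, 0.0], [0.0, -0.0, -1.0]]
wrist_force: [0.0, -2.9, 4.0]
width: 0.234
```

```bash
python3 r.py
```

```text
[665.65 -47.82 120.48] [ 0.01 -2.92  3.99] 4.625 0.23357685210152812
```

Emit:
carry_out:
  rows: [0.15, 0.002, 0.0, 0.0, 0.0, 0.15, 0.004, 0.0, 0.0, 0.0]

```text
clock: 4.88
eef_pos: [665.0, -44.9, 120.4]
eef_rot: [[-0.21, 0.978, -0.0], [0.978, 0.21, -0.0], [-0.0, -0.0, -1.0]]
wrist_force: [-0.8, -3.0, 3.9]
width: 0.229
```

Emit:
carry_out:
  rows: [0.15, 0.002, 0.0, 0.0, 0.0, 0.15, 0.004, 0.0, 0.0, 0.0]

```text
clock: 5.12
eef_pos: [664.3, -41.7, 120.4]
eef_rot: [[-0.211, 0.978, -0.0], [0.978, 0.211, 0.0], [0.0, -0.0, -1.0]]
wrist_force: [-1.2, -3.0, 3.7]
width: 0.23
```

Emit:
carry_out:
  rows: [0.15, 0.002, 0.0, 0.0, 0.0, 0.15, 0.004, 0.0, 0.0, 0.0]

```text
clock: 5.38
eef_pos: [663.7, -38.5, 120.4]
eef_rot: [[-0.211, 0.978, -0.0], [0.978, 0.211, 0.0], [0.0, -0.0, -1.0]]
wrist_force: [-1.7, -3.4, 3.8]
width: 0.234
```

Emit:
carry_out:
  rows: [0.15, 0.002, -0.0003, 0.0, 0.0, 0.15, 0.004, -0.0006, 0.0, 0.0]

```text
clock: 5.62
eef_pos: [662.9, -35.4, 120.6]
eef_rot: [[-0.211, 0.978, 0.001], [0.978, 0.211, 0.0], [0.0, 0.001, -1.0]]
wrist_force: [-0.3, -3.1, 3.4]
width: 0.231
```

Emit:
carry_out:
  rows: [0.15, 0.002, 0.0, 0.0, 0.0, 0.15, 0.004, -0.0001, 0.0, 0.0]

```text
clock: 5.88
eef_pos: [662.2, -32.3, 120.6]
eef_rot: [[-0.211, 0.978, 0.001], [0.978, 0.211, 0.0], [0.0, 0.001, -1.0]]
wrist_force: [0.6, -2.8, 3.0]
width: 0.234
```

Emit:
carry_out:
  rows: [0.15, 0.002, 0.0, 0.0, 0.0, 0.15, 0.004, -0.0001, 0.0, 0.0]

```text
clock: 6.12
eef_pos: [661.5, -29.1, 120.6]
eef_rot: [[-0.211, 0.978, 0.001], [0.978, 0.211, 0.0], [0.0, 0.001, -1.0]]
wrist_force: [1.0, -3.2, 3.7]
width: 0.232
```

Emit:
carry_out:
  rows: [0.15, 0.002, 0.0, 0.0, 0.0, 0.15, 0.004, 0.0, 0.0, 0.0]

```text
clock: 6.38
eef_pos: [660.8, -26.0, 120.6]
eef_rot: [[-0.211, 0.978, 0.001], [0.978, 0.211, 0.0], [-0.0, 0.001, -1.0]]
wrist_force: [3.2, -2.2, 2.9]
width: 0.232
```

Emit:
carry_out:
  rows: [0.15, 0.002, 0.0, 0.0, 0.0, 0.15, 0.004, 0.0, 0.0, 0.0]

```text
clock: 6.62
eef_pos: [660.1, -22.9, 120.6]
eef_rot: [[-0.211, 0.978, 0.001], [0.978, 0.211, 0.0], [-0.0, 0.001, -1.0]]
wrist_force: [2.8, -2.4, 3.4]
width: 0.231
```

Emit:
carry_out:
  rows: [0.15, 0.002, 0.0, 0.0, 0.0, 0.15, 0.004, 0.0, 0.0, 0.0]

```text
clock: 6.88
eef_pos: [659.4, -19.8, 120.6]
eef_rot: [[-0.211, 0.978, 0.001], [0.978, 0.211, 0.0], [-0.0, 0.001, -1.0]]
wrist_force: [4.0, -2.3, 2.8]
width: 0.235
```

Emit:
carry_out:
  rows: [0.15, 0.002, 0.0007, 0.0002, 0.0, 0.15, 0.004, 0.0012, 0.0004, 0.0]

```text
clock: 7.12
eef_pos: [658.9, -16.8, 120.0]
eef_rot: [[-0.21, 0.978, -0.001], [0.978, 0.21, -0.0], [-0.0, -0.001, -1.0]]
wrist_force: [1.1, -3.4, 4.3]
width: 0.231
```

Emit:
carry_out:
  rows: [0.15, 0.002, 0.0, 0.0, 0.0, 0.15, 0.004, 0.0001, 0.0, 0.0]

```text
clock: 7.38
eef_pos: [658.2, -13.6, 120.0]
eef_rot: [[-0.21, 0.978, -0.001], [0.978, 0.21, -0.0], [0.0, -0.001, -1.0]]
wrist_force: [0.5, -4.1, 3.8]
width: 0.233
```

Emit:
carry_out:
  rows: [0.15, 0.002, 0.0, 0.0, 0.0, 0.15, 0.004, 0.0001, 0.0, 0.0]

```text
clock: 7.62
eef_pos: [657.6, -10.4, 119.9]
eef_rot: [[-0.211, 0.978, -0.001], [0.978, 0.211, -0.0], [0.0, -0.001, -1.0]]
wrist_force: [-0.9, -2.7, 3.9]
width: 0.232
```

Emit:
carry_out:
  rows: [0.15, 0.002, 0.0, 0.0, 0.0, 0.15, 0.004, -0.0001, 0.0, 0.0]

```text
clock: 7.88
eef_pos: [656.9, -7.2, 119.9]
eef_rot: [[-0.211, 0.978, -0.001], [0.978, 0.211, -0.0], [0.0, -0.001, -1.0]]
wrist_force: [-2.3, -3.3, 4.1]
width: 0.232
```

Emit:
carry_out:
  rows: [0.15, 0.002, 0.0, 0.0, 0.0, 0.15, 0.004, -0.0001, 0.0, 0.0]

```text
clock: 8.12
eef_pos: [656.3, -4.1, 119.9]
eef_rot: [[-0.211, 0.978, -0.001], [0.978, 0.211, -0.0], [0.0, -0.001, -1.0]]
wrist_force: [-2.5, -4.0, 3.9]
width: 0.231
```

Emit:
carry_out:
  rows: [0.15, 0.002, 0.0, 0.0, 0.0, 0.15, 0.004, -0.0001, 0.0, 0.0]

```text
clock: 8.38
eef_pos: [655.6, -0.9, 120.0]
eef_rot: [[-0.211, 0.978, -0.001], [0.978, 0.211, 0.0], [0.0, -0.001, -1.0]]
wrist_force: [-2.4, -4.1, 4.0]
width: 0.231
```

Emit:
carry_out:
  rows: [0.15, 0.002, -0.0004, 0.0, 0.0, 0.15, 0.004, -0.0008, 0.0, 0.0]

```text
clock: 8.62
eef_pos: [654.9, 2.2, 120.1]
eef_rot: [[-0.211, 0.978, 0.001], [0.978, 0.211, 0.0], [0.0, 0.001, -1.0]]
wrist_force: [-1.4, -3.9, 3.9]
width: 0.23
```

Emit:
carry_out:
  rows: [0.15, 0.002, 0.0, 0.0, 0.0, 0.15, 0.004, 0.0, 0.0, 0.0]

```text
clock: 8.88
eef_pos: [654.0, 6.1, 119.3]
eef_rot: [[-0.211, 0.977, -0.0], [0.977, 0.211, 0.001], [0.002, 0.0, -1.0]]
wrist_force: [-0.1, -1.0, 0.1]
width: 0.233
```

Emit:
carry_out:
  rows: [0.15, 0.002, 0.0, 0.0, 0.0, 0.15, 0.004, 0.0, 0.0, 0.0]

```text
clock: 9.12
eef_pos: [653.4, 8.6, 119.9]
eef_rot: [[-0.211, 0.978, 0.0], [0.978, 0.211, 0.0], [0.0, 0.0, -1.0]]
wrist_force: [0.8, -2.3, -0.5]
width: 0.233
```

The push dropped from 4 N to about 0 at y≈6, so the plunger is in the notch. I stop sliding here and press in small steps.

Emit:
carry_out:
  rows: [0.15, 0.0, 0.0, 0.0008, 0.0, 0.15, 0.0, 0.0, 0.0015, 0.0, 0.15, 0.0, 0.0, 0.0015, 0.0]

```text
clock: 9.5
eef_pos: [653.4, 8.5, 119.0]
eef_rot: [[-0.211, 0.978, 0.0], [0.978, 0.211, 0.001], [0.001, 0.001, -1.0]]
wrist_force: [0.7, 0.1, 1.5]
width: 0.23
```

Emit:
carry_out:
  rows: [0.15, 0.0, 0.0, 0.0007, 0.0, 0.15, 0.0, 0.0, 0.0014, 0.0, 0.15, 0.0, 0.0, 0.0014, 0.0]

```text
clock: 9.88
eef_pos: [653.4, 8.5, 118.1]
eef_rot: [[-0.211, 0.978, 0.001], [0.978, 0.211, 0.0], [0.0, 0.001, -1.0]]
wrist_force: [0.2, 0.9, 3.4]
width: 0.228
```

Emit:
carry_out:
  rows: [0.15, 0.0, 0.0, 0.0007, 0.0, 0.15, 0.0, 0.0, 0.0014, 0.0, 0.15, 0.0, 0.0, 0.0014, 0.0]
  newtons: 25

```text
clock: 10.25
eef_pos: [653.4, 8.4, 116.9]
eef_rot: [[-0.211, 0.978, 0.001], [0.978, 0.211, 0.0], [0.0, 0.001, -1.0]]
wrist_force: [-0.8, 1.2, 3.7]
width: 0.23
```

Emit:
carry_out:
  rows: [0.15, 0.0, 0.0, 0.0007, 0.0, 0.15, 0.0, 0.0, 0.0014, 0.0, 0.15, 0.0, 0.0, 0.0014, 0.0]

```text
clock: 10.62
eef_pos: [653.4, 8.4, 115.8]
eef_rot: [[-0.211, 0.978, 0.001], [0.978, 0.211, 0.0], [0.0, 0.001, -1.0]]
wrist_force: [0.5, 2.4, 4.4]
width: 0.235
```

Emit:
carry_out:
  rows: [0.15, 0.0, 0.0, 0.0007, 0.0, 0.15, 0.0, 0.0, 0.0012, 0.0, 0.15, 0.0, 0.0, 0.0012, 0.0]

```text
clock: 11.0
eef_pos: [653.4, 8.4, 115.0]
eef_rot: [[-0.211, 0.978, 0.001], [0.978, 0.211, 0.0], [0.0, 0.001, -1.0]]
wrist_force: [0.2, 2.0, 5.2]
width: 0.232
```

```bash
python3 - <<'E'
from h import *
c2=capture('scene')
b=c2['image'][120:250,270:410]
cv2.imwrite('pics/c3.png',cv2.resize(b[...,::-1],None,fx=4,fy=4,interpolation=cv2.INTER_CUBIC))
s=read_state();print(s['eef_pos'],s['wrist_force'],s['clock'])
E
```

```text
[653.40932154   8.38376081 114.99740861] [0.14027536 1.13537943 5.22617292] 11.05
```

View pics/c3.png

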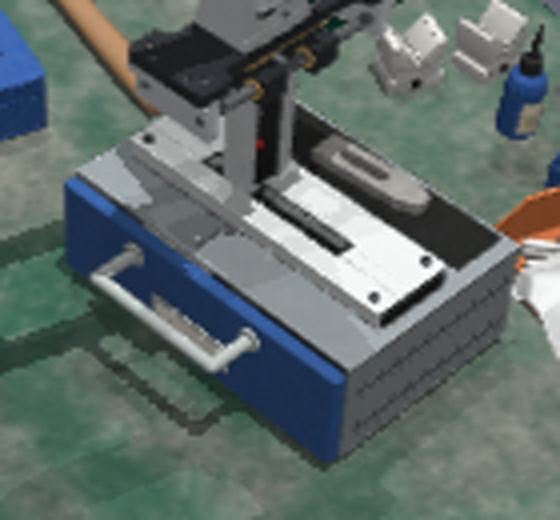

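The drawer is still shut and its front, at crop (200,300), is flush. I keep pressing.

Emit:
carry_out:
  rows: [0.15, 0.0, 0.0, 0.0007, 0.0, 0.15, 0.0, 0.0, 0.0012, 0.0, 0.15, 0.0, 0.0, 0.0012, 0.0]

```text
clock: 11.42
eef_pos: [653.5, 8.4, 114.7]
eef_rot: [[-0.211, 0.978, 0.001], [0.978, 0.211, 0.0], [0.0, 0.001, -1.0]]
wrist_force: [-0.3, 1.9, 7.0]
width: 0.234
```

```bash
cat > d.py <<'E'
from h import *
import sys
c2=capture('scene')
b=c2['image'][120:250,270:410]
cv2.imwrite('pics/'+sys.argv[1],cv2.resize(b[...,::-1],None,fx=4,fy=4,interpolation=cv2.INTER_CUBIC))
W=pts(c2);im=c2['image'].astype(int)
O=np.array([669.9,-9.7]);ex=np.array([.9776,.2105]);ey=np.array([-.2105,.9776])
X=(W[...,:2]-O)@ex;Y=(W[...,:2]-O)@ey
m=(im[...,2]>im[...,0]+50)&(abs(Y)<125)&(W[...,2]>20)&(W[...,2]<80)&(X<-60)&(X>-220)
print('front x',np.nanmedian(X[m]),m.sum())
h=(im.min(2)>120)&(abs(Y)<60)&(W[...,2]>62)&(W[...,2]<82)&(X<-105)
print('handle',np.nanmedian(X[h]),np.nanmedian(Y[h]),np.nanmedian(W[h],0),h.sum())
s=read_state();print(s['eef_pos'],s['wrist_force'],s['clock'])
E
python3 d.py c4.png
```

```text
front x -90.27926744665764 50
handle -126.66338686314946 -10.659778951841039 [548.60103405 -46.60346774  77.65872426] 143
[653.44716941   8.38545177 114.74469585] [-1.71134747  2.81721545  7.78722551] 11.475
```

Emit:
carry_out:
  rows: [0.15, -0.0005, 0.0, 0.0006, 0.0, 0.15, -0.0005, 0.0, 0.0006, 0.0, 0.15, -0.0005, 0.0, 0.0006, 0.0]

```text
clock: 11.85
eef_pos: [653.5, 8.3, 114.4]
eef_rot: [[-0.211, 0.978, 0.001], [0.978, 0.211, 0.001], [0.001, 0.001, -1.0]]
wrist_force: [-1.5, 2.4, 8.9]
width: 0.231
```

```bash
python3 d.py c5.png
```

```text
front x -90.49959836815694 56
handle -126.20342433525346 -12.447878962032402 [548.45783455 -48.9497466   77.32899277] 142
[653.4643826    8.36142685 114.43731542] [-0.94502302  2.03913366  8.62957852] 11.9
```

View pics/c5.png

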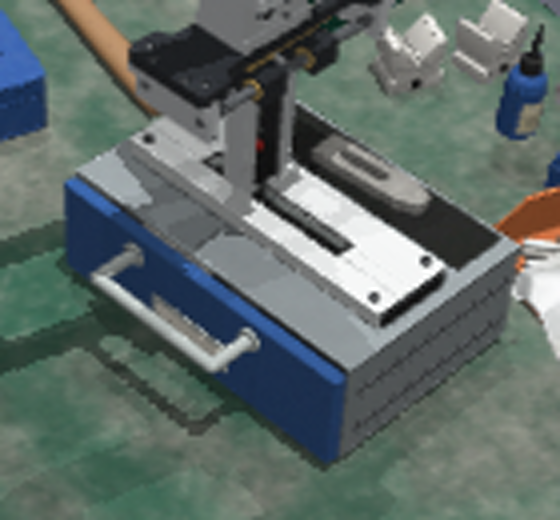

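```bash
python3 - <<'E'
from h import *
c=capture('scene');W=pts(c);im=c['image'].astype(int)
m=(im[...,0]>120)&(im[...,1]<70)&(im[...,2]<70);m[:140]=0;m[190:]=0;m[:,:300]=0;m[:,370:]=0
v,u=np.nonzero(m);print(u,v,W[m].round(1))
s=read_state();print(s['moment'],s['wrist_force'])
E
```

```text
[] [] []
[ 0.40447453  0.40631359 -0.03862245] [-1.86076727  2.47176764  8.35210397]
```

```bash
python3 - <<'E'
from h import *
c=capture('scene');K=c['mtx'];E=np.linalg.inv(c['extrinsics']);im=c['image'].astype(int)
for p in([667,-55.8,152.5],[653.4,8.4,152.5],[653.4,8.4,149],[653.4,8.4,143.5]):
    q=E[:3,:3]@np.array(p)+E[:3,3];print((K@(q/q[2]))[:2])
r=im[150:165,328:342];e=r[...,0]-r[...,1:].max(2)
print(e)
c0=np.load('scene0.npz')['image'].astype(int);r=c0[160:172,344:358];print(r[...,0]-r[...,1:].max(2))
E
```

```text
[352.21143574 166.40969287]
[334.19427319 154.13935032]
[334.13437524 155.14406194]
[334.04070534 156.71525462]
[[-1 -3 -4 -3 -1 -2 -2 -1 -1 -1  0 -2 -2 -1]
 [-2 -2 -2 -2 -1 -1 -2 -2 -1 -1 -1 -1 -2 -2]
 [-2 -2 -2 -1 -2 -1  0 -2 -1  0  0 -2 -2 -2]
 [-2 -3 -3 -2 -2 -2  0 -2 -1 -1 -1 -1 -2 -2]
 [-2 -3 -2 -2 -2  0 18  2 -1 -1 -1 -2 -1 -2]
 [-2 -2 -3 -2 -2  5 57 52  0 -1 -1 -1 -2 -2]
 [-2 -3 -3 -2 -2  5 75 69  7  0  0 -1 -1 -2]
 [-2 -3 -3 -2 -2  1 37 31  0  0  0 -1 -1 -3]
 [-2 -3 -3 -3 -2 -2 -2  0  0 -1  0 -2 -2 -2]
 [-2 -2 -2 -2 -1 -1 -1  1  0  0 -1  0 -3 -3]
 [-2 -3 -3 -3 -2 -2 -1 -2  0  0 -1 -1 -2 -2]
 [-2 -2 -2 -1 -2 -1  0 -2  0 -2  0 -2 -1 -4]
 [-2 -3 -2 -2 -2 -2  0  0  0  1  0 -1 -2 -2]
 [-3 -2 -2 -2 -2 -2  1 -1  0 -1 -1 -2 -2 -2]
 [-3 -3 -2 -2 -2 -2  0  0 -1 -1 -1 -1 -2 -2]]
[[ -5  -1   0   0  -1   1   1   0   0   1   3   1   1   0]
 [ -3  -5  -2   0   0   0   1   1   1   1   2   1   3   2]
 [ -1  -1  -8  -3  -1  -1   1   0   1   1   1   1   1   2]
 [ -1  -1  -1  -3  -4  -1   0   4   6   0   1   3   0   0]
 [ -1  -1  -1  -2   0  10  52  95 120  43   3   1   1   2]
 [ -1  -1  -2   0   0  61 165 163 163 155  74  -1  -1   0]
 [ -2  -2  -1   0   0  32 119 162 162 152  36  -1  -1  -1]
 [ -2  -4  -2   0  -1  -1   8  45  65  36  -1  -2   0  -1]
 [ -1  -3  -1   0   0  -1  -2   0   0  -3  -2  -1  -2   0]
 [ -1  -3   0   0   0  -1  -2  -2  -3  -1  -1   0   0   0]
 [ -2  -1   1   0   0  -1  -3  -1  -1   0  -1  -1   0  -2]
 [ -2  -2  -1   0  -1   0   0  -1  -1  -1   0   0   0  -2]]
```

The red dot, at (334.4,155.8), puts the knob about 9 mm down. That is past 4.5 mm, so it is truly in the notch and the grip has not slipped. I continue in fine steps.

Emit:
carry_out:
  rows: [0.15, 0.0006, 0.0, 0.0003, 0.0, 0.15, 0.0006, 0.0, 0.0006, 0.0, 0.15, 0.0006, 0.0, 0.0006, 0.0]

```text
clock: 12.38
eef_pos: [653.5, 8.4, 114.1]
eef_rot: [[-0.211, 0.978, 0.001], [0.978, 0.211, 0.0], [-0.0, 0.001, -1.0]]
wrist_force: [-1.6, 1.8, 7.9]
width: 0.234
```

```bash
python3 d.py c6.png
```

```text
front x -90.31393363317761 53
handle -126.63193866784772 -9.301575781205711 [547.70338977 -45.75210444  77.27029899] 145
[653.45834251   8.37248643 114.09776162] [-1.09425558  1.46702281  8.2981535 ] 12.425
```

Emit:
carry_out:
  rows: [0.15, 0.0003, 0.0, 0.0003, 0.0, 0.15, 0.0003, 0.0, 0.0006, 0.0, 0.15, 0.0003, 0.0, 0.0006, 0.0]

```text
clock: 12.8
eef_pos: [653.5, 8.3, 113.6]
eef_rot: [[-0.21, 0.978, 0.001], [0.978, 0.21, -0.0], [-0.001, 0.001, -1.0]]
wrist_force: [-1.0, 2.1, 8.4]
width: 0.232
```

Emit:
carry_out:
  rows: [0.15, 0.0, 0.0, 0.0003, 0.0, 0.15, 0.0, 0.0, 0.0006, 0.0, 0.15, 0.0, 0.0, 0.0006, 0.0]

```text
clock: 13.18
eef_pos: [653.5, 8.4, 113.1]
eef_rot: [[-0.211, 0.978, 0.001], [0.978, 0.211, -0.0], [-0.001, 0.001, -1.0]]
wrist_force: [-1.4, 0.9, 7.9]
width: 0.236
```

```bash
python3 d.py c7.png
```

```text
front x -90.00140644635678 46
handle -126.3481624123625 -10.897196620039615 [547.95298377 -46.88412691  77.08898025] 145
[653.46772833   8.33588838 113.0851531 ] [-1.17033376  1.0962279   7.4585731 ] 13.225
```

Emit:
carry_out:
  rows: [0.15, 0.0, 0.0, 0.0003, 0.0, 0.15, 0.0, 0.0, 0.0006, 0.0, 0.15, 0.0, 0.0, 0.0006, 0.0]
  newtons: 30

```text
clock: 13.6
eef_pos: [653.5, 8.4, 112.7]
eef_rot: [[-0.211, 0.978, 0.001], [0.978, 0.211, -0.0], [-0.001, 0.001, -1.0]]
wrist_force: [-1.0, 1.6, 8.9]
width: 0.232
```

Emit:
carry_out:
  rows: [0.15, 0.0, 0.0, 0.0003, 0.0, 0.15, 0.0, 0.0, 0.0006, 0.0, 0.15, 0.0, 0.0, 0.0006, 0.0]

```text
clock: 13.98
eef_pos: [653.5, 8.3, 112.3]
eef_rot: [[-0.211, 0.978, 0.001], [0.978, 0.211, -0.0], [-0.001, 0.001, -1.0]]
wrist_force: [-0.6, 1.2, 8.5]
width: 0.23
```

```bash
python3 d.py c8.png
```

```text
front x -90.6823086728071 56
handle -126.63144810473744 -9.14230156577559 [547.99292849 -45.5780126   77.31584333] 146
[653.48041602   8.34978152 112.32158673] [-1.53468038  2.20618988  7.91858463] 14.025
```

```bash
python3 - <<'E'
from h import *
vs=[]
for i in range(2):
    c=capture('scene');im=c['image'].astype(int)
    r=im[150:165,328:342];e=np.clip(r[...,0]-r[...,1:].max(2),0,None);e[e<12]=0
    v,u=np.mgrid[150:165,328:342];print((e*u).sum()/e.sum(),(e*v).sum()/e.sum());print(e[3:9,4:10])
    K=c['mtx'];E=c['extrinsics']
    uu,vv=(e*u).sum()/e.sum(),(e*v).sum()/e.sum()+1.0
s=read_state();print(s['eef_pos'],s['wrist_force'])
E
```

```text
334.4124629080119 156.29970326409494
[[ 0  0  0  0  0  0]
 [ 0  0  0  0  0  0]
 [ 0  0 36 18  0  0]
 [ 0  0 75 68  0  0]
 [ 0  0 72 53  0  0]
 [ 0  0 15  0  0  0]]
334.4077380952381 156.30059523809524
[[ 0  0  0  0  0  0]
 [ 0  0  0  0  0  0]
 [ 0  0 35 18  0  0]
 [ 0  0 76 68  0  0]
 [ 0  0 73 51  0  0]
 [ 0  0 15  0  0  0]]
[653.4848997    8.35748045 112.30397528] [-1.1181993   0.76878556  8.47946644]
```

View pics/c8.png

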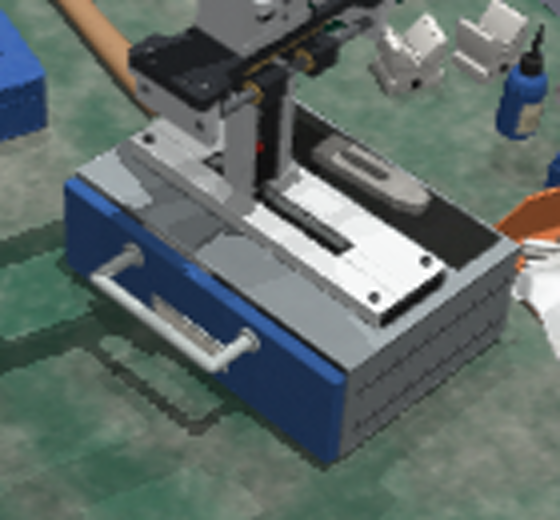

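Emit:
carry_out:
  rows: [0.15, 0.0, 0.0, 0.0003, 0.0, 0.15, 0.0, 0.0, 0.0005, 0.0, 0.15, 0.0, 0.0, 0.0005, 0.0]

```text
clock: 14.5
eef_pos: [653.5, 8.4, 111.4]
eef_rot: [[-0.211, 0.978, 0.001], [0.978, 0.211, -0.0], [-0.001, 0.001, -1.0]]
wrist_force: [-0.3, 1.2, 6.5]
width: 0.229
```

```bash
python3 d.py c9.png
```

```text
front x -118.46461804308385 45
handle -153.7095769515386 -6.051629949261573 [522.26066116 -48.67855127  77.32981179] 183
[653.4765867    8.36535801 111.4185906 ] [-0.26109089  1.1830626   6.38921291] 14.55
```

The catch let go and the drawer is ajar: front at x' -118, handle at about -154. I let the knob come up and release it.

Emit:
carry_out:
  rows: [0.15, 0.0, 0.0, -0.004, 0.0, 0.15, 0.0, 0.0, -0.008, 0.0, 0.15, 0.0, 0.0, -0.012, 0.0, 0.15, 0.0, 0.0, -0.0145, 0.0, 0.15, 0.0, 0.0, -0.0145, 0.0]

```text
clock: 15.18
eef_pos: [653.4, 8.4, 121.4]
eef_rot: [[-0.21, 0.978, 0.0], [0.978, 0.21, -0.0], [-0.0, 0.0, -1.0]]
wrist_force: [2.4, 0.2, 0.7]
width: 0.233
```

Emit:
carry_out:
  rows: [0.5, 0.0, 0.0, 0.0, 0.0, 0.5, 0.0, 0.0, 0.0, 0.0, 0.5, 0.0, 0.0, 0.0, 0.0, 0.5, 0.0, 0.0, 0.0, 0.0]

```text
clock: 15.68
eef_pos: [653.0, 8.5, 121.8]
eef_rot: [[-0.211, 0.978, -0.001], [0.978, 0.211, -0.0], [0.0, -0.001, -1.0]]
wrist_force: [-0.9, 0.5, -0.4]
width: 0.5
```

Emit:
carry_out:
  rows: [0.5, 0.0, 0.0, -0.02, 0.0, 0.5, 0.0, 0.0, -0.06, 0.0, 0.5, 0.0, -0.05, -0.0725, 0.0, 0.5, 0.0, -0.125, -0.0725, 0.0, 0.5, 0.0, -0.16, -0.0725, 0.0, 0.5, 0.0, -0.16, -0.0725, 0.0]

```text
clock: 16.42
eef_pos: [527.4, -18.7, 182.1]
eef_rot: [[-0.21, 0.978, 0.003], [0.978, 0.21, -0.0], [-0.001, 0.003, -1.0]]
wrist_force: [-0.3, -0.6, -0.0]
width: 0.498
```

```bash
python3 - <<'E'
from h import *
O=np.array([669.9,-9.7]);ex=np.array([.9776,.2105]);ey=np.array([-.2105,.9776])
for n in('scene','top'):
    c=capture(n);W=pts(c);im=c['image'].astype(int)
    b=im[110:250,230:420] if n=='scene' else im[90:240,220:370]
    cv2.imwrite(f'pics/e_{n}.png',cv2.resize(b[...,::-1].astype(np.uint8),None,fx=4,fy=4,interpolation=cv2.INTER_CUBIC))
    X=(W[...,:2]-O)@ex;Y=(W[...,:2]-O)@ey
    # bar: white-ish pixels with z 70-80 in handle band
    h=(im.min(2)>110)&(abs(Y)<62)&(W[...,2]>68)&(W[...,2]<82)&(X<-130)&(X>-175)
    print(n,h.sum(),'X',np.percentile(X[h],[5,25,50,75,95]),'Y',np.percentile(Y[h],[2,98]),'Z',np.percentile(W[h][:,2],[50,95]))
    k=(abs(X+12)<14)&(abs(Y)<60)&(W[...,2]>135)&(W[...,2]<160);print('knob',k.sum(),np.nanpercentile(W[k][:,2],95) if k.any() else 0, Y[k].mean() if k.any() else 0)
    f=(im[...,2]>im[...,0]+50)&(abs(Y)<125)&(W[...,2]>20)&(W[...,2]<80)&(X<-60)&(X>-220)
    print('front',np.median(X[f]))
s=read_state();print(s['eef_pos'],s['wrist_force'],s['clock'])
E
```

```text
scene 166 X [-159.41688317 -156.96466908 -154.3455576  -150.22467068 -133.52813695] Y [-58.66095238  57.10868309] Z [76.9951737  80.28596477]
knob 110 155.6074503305284 19.405498043302178
front -118.49478276162642
top 97 X [-158.67637989 -156.14442027 -152.96695777 -146.15348133 -133.74206547] Y [-60.63889673 -15.92741828] Z [75.70214111 79.84597045]
knob 0 0 0
front -119.56005160185092
[529.05547624 -18.41448833 181.35058467] [ 0.45322432  0.46353508 -0.301197  ] 16.525
```

View pics/e_scene.png

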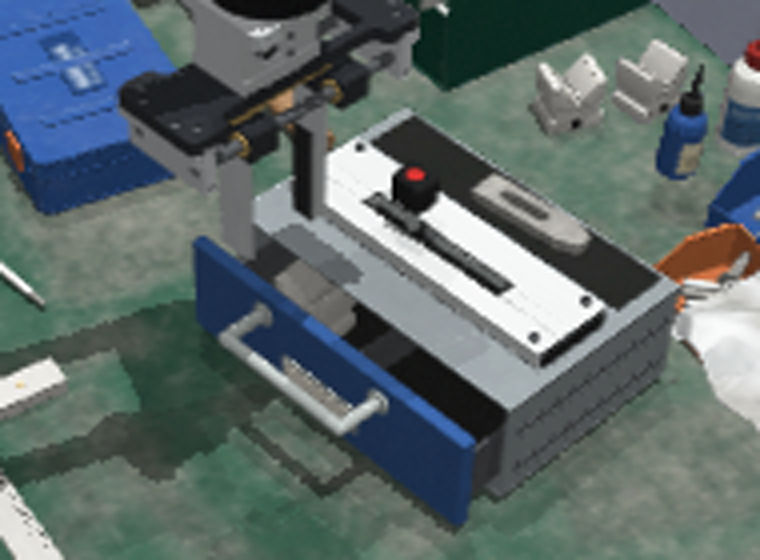

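View pics/e_top.png

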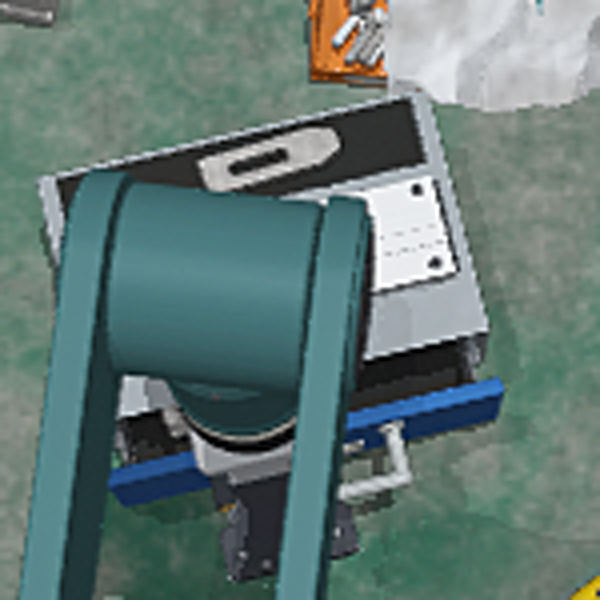

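The drawer is ajar and the knob is up, at scene crop (415,178). The bar centre is at x' ≈ -153, y' ≈ 0. I move over it with the jaws set to 32 mm.

Emit:
carry_out:
  rows: [0.34, -0.0265, -0.016, 0.0, 0.0, 0.34, -0.0265, -0.016, 0.04, 0.0, 0.34, -0.0265, -0.016, 0.09, 0.0, 0.34, -0.0265, -0.016, 0.1, 0.0, 0.34, -0.0265, -0.016, 0.1, 0.0, 0.34, -0.0265, -0.016, 0.1, 0.0]

```text
clock: 17.27
eef_pos: [521.7, -42.0, 101.9]
eef_rot: [[-0.211, 0.978, 0.003], [0.978, 0.211, -0.001], [-0.001, 0.003, -1.0]]
wrist_force: [0.6, 1.1, -0.0]
width: 0.34
```

```bash
python3 - <<'E'
from h import *
c=capture('scene');b=c['image'][130:250,260:400]
cv2.imwrite('pics/g1.png',cv2.resize(b[...,::-1],None,fx=5,fy=5,interpolation=cv2.INTER_CUBIC))
s=read_state();print(s['eef_pos'],s['wrist_force'],s['clock'])
E
```

```text
[521.55482669 -41.9423359  101.98751518] [ 0.15159381 -0.57729401 -0.30773844] 17.325
```

View pics/g1.png

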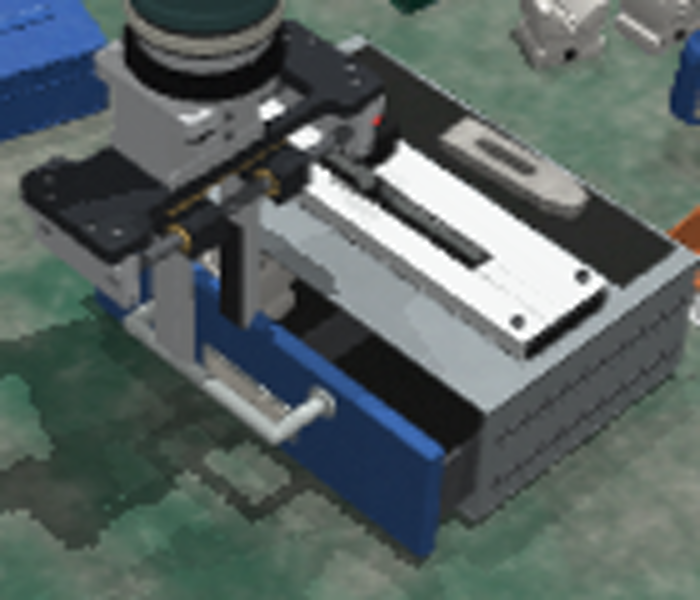

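Emit:
carry_out:
  rows: [0.31, 0.0, -0.0015, 0.0, 0.0, 0.31, 0.0, -0.0015, 0.015, 0.0, 0.31, 0.0, -0.0015, 0.03, 0.0, 0.31, 0.0, -0.0015, 0.045, 0.0, 0.31, 0.0, -0.0015, 0.054, 0.0, 0.31, 0.0, -0.0015, 0.054, 0.0]

```text
clock: 18.08
eef_pos: [518.2, -42.0, 55.6]
eef_rot: [[-0.211, 0.978, -0.002], [0.978, 0.211, 0.0], [0.001, -0.002, -1.0]]
wrist_force: [0.4, 0.4, -0.9]
width: 0.311
```

```bash
python3 d.py g2.png
```

```text
front x -118.0408730787425 30
handle -152.186525114336 -50.17004150414813 [529.95398617 -89.14442498  77.59538177] 82
[518.69293948 -42.03965316  56.37524606] [ 0.33096984  0.04430327 -0.45305982] 18.125
```

View pics/g2.png

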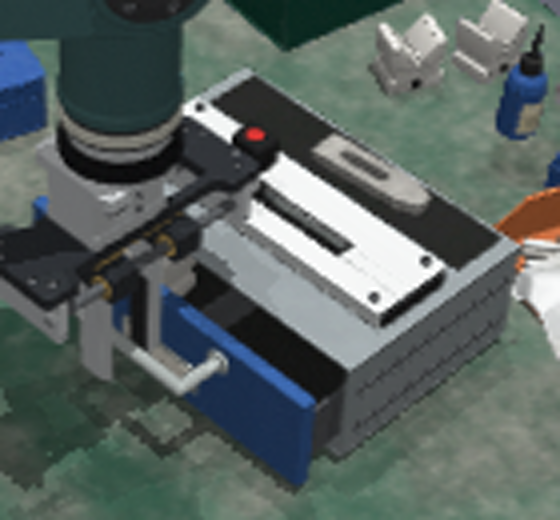

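The bar lies between the fingers, at crop (125,340), with no contact force. I close on it.

Emit:
carry_out:
  rows: [0.0, 0.0, 0.0, 0.0, 0.0, 0.0, 0.0, 0.0, 0.0, 0.0, 0.0, 0.0, 0.0, 0.0, 0.0, 0.0, 0.0, 0.0, 0.0, 0.0, 0.0, 0.0, 0.0, 0.0, 0.0]
  newtons: 12

```text
clock: 18.75
eef_pos: [519.2, -42.2, 57.2]
eef_rot: [[-0.211, 0.978, 0.001], [0.978, 0.211, -0.0], [-0.0, 0.001, -1.0]]
wrist_force: [-0.2, 0.7, 2.9]
width: 0.102
```

Emit:
carry_out:
  rows: [0.0, 0.0, -0.003, 0.0, 0.0, 0.0, 0.0, -0.008, 0.0, 0.0, 0.0, 0.0, -0.013, 0.0, 0.0, 0.0, 0.0, -0.018, 0.0, 0.0, 0.0, 0.0, -0.023, 0.0, 0.0, 0.0, 0.0, -0.028, 0.0, 0.0, 0.0, 0.0, -0.033, 0.0, 0.0, 0.0, 0.0, -0.038, 0.0, 0.0, 0.0, 0.0, -0.043, 0.0, 0.0, 0.0, 0.0, -0.046, 0.0, 0.0]

```text
clock: 20.0
eef_pos: [482.9, -50.0, 57.2]
eef_rot: [[-0.211, 0.978, 0.001], [0.978, 0.211, -0.0], [-0.0, 0.001, -1.0]]
wrist_force: [1.3, 0.8, 5.3]
width: 0.1
```

Emit:
carry_out:
  rows: [0.0, 0.0, -0.003, 0.0, 0.0, 0.0, 0.0, -0.006, 0.0, 0.0, 0.0, 0.0, -0.009, 0.0, 0.0, 0.0, 0.0, -0.012, 0.0, 0.0, 0.0, 0.0, -0.012, 0.0, 0.0]

```text
clock: 20.62
eef_pos: [473.2, -52.1, 57.2]
eef_rot: [[-0.211, 0.978, -0.0], [0.978, 0.211, -0.0], [-0.0, -0.0, -1.0]]
wrist_force: [-0.1, 1.1, 6.0]
width: 0.101
```

Emit:
carry_out:
  rows: [0.0, 0.0, -0.002, -0.0005, 0.0, 0.0, 0.0, -0.004, -0.001, 0.0, 0.0, 0.0, -0.006, -0.001, 0.0, 0.0, 0.0, -0.008, -0.001, 0.0, 0.0, 0.0, -0.008, -0.001, 0.0]

```text
clock: 21.25
eef_pos: [466.7, -53.4, 57.2]
eef_rot: [[-0.21, 0.978, -0.001], [0.978, 0.21, -0.0], [-0.0, -0.001, -1.0]]
wrist_force: [0.3, -0.9, 2.3]
width: 0.102
```

Emit:
carry_out:
  rows: [0.0, 0.0, -0.0015, 0.0, 0.0, 0.0, 0.0, -0.003, 0.0, 0.0, 0.0, 0.0, -0.003, 0.0, 0.0]

```text
clock: 21.62
eef_pos: [464.5, -53.9, 57.2]
eef_rot: [[-0.211, 0.978, -0.001], [0.978, 0.211, -0.0], [-0.0, -0.001, -1.0]]
wrist_force: [0.9, -3.1, -1.1]
width: 0.099
```

Emit:
carry_out:
  rows: [0.0, 0.001, -0.0015, 0.0, 0.0, 0.0, 0.001, -0.0025, 0.0, 0.0, 0.0, 0.001, -0.0025, 0.0, 0.0]

```text
clock: 22.0
eef_pos: [464.4, -53.9, 57.3]
eef_rot: [[-0.21, 0.978, 0.004], [0.978, 0.21, -0.001], [-0.002, 0.004, -1.0]]
wrist_force: [6.2, -3.3, -3.8]
width: 0.1
```

```bash
python3 d.py g3.png
```

```text
front x -174.82814497110417 23
handle -208.35979156576826 -44.19572005749053 [473.93209714 -97.65536372  77.50793607] 104
[464.33696667 -53.88970097  57.31525495] [ 5.73968373 -4.0476832  -4.27717301] 22.05
```

It is at the stop: position held, force up to about 6 N, front 84.5 mm out. I relax the pull, open, and lift straight up.

Emit:
carry_out:
  rows: [0.0, -0.002, 0.002, 0.0, 0.0, 0.0, -0.002, 0.002, 0.0, 0.0, 0.31, -0.002, 0.002, 0.0, 0.0, 0.31, -0.002, 0.002, 0.0, 0.0, 0.31, -0.002, 0.002, 0.0, 0.0, 0.31, -0.002, 0.002, 0.0, 0.0]

```text
clock: 22.8
eef_pos: [464.5, -54.5, 57.5]
eef_rot: [[-0.211, 0.978, -0.0], [0.978, 0.211, 0.0], [0.0, -0.0, -1.0]]
wrist_force: [-0.5, 0.2, 0.4]
width: 0.308
```

Emit:
carry_out:
  rows: [0.31, 0.0, 0.0, 0.0, 0.0, 0.31, 0.0, 0.0, -0.02, 0.0, 0.31, 0.0, 0.0, -0.06, 0.0, 0.31, 0.0, 0.0, -0.12, 0.0, 0.31, 0.0, 0.0, -0.18, 0.0, 0.31, 0.0, -0.07, -0.2, 0.0, 0.31, 0.0, -0.12, -0.2, 0.0, 0.31, 0.0, -0.12, -0.2, 0.0, 0.31, 0.0, -0.12, -0.2, 0.0]

```text
clock: 23.92
eef_pos: [371.4, -74.8, 218.3]
eef_rot: [[-0.21, 0.978, 0.002], [0.978, 0.21, -0.0], [-0.001, 0.002, -1.0]]
wrist_force: [-0.5, 0.3, -0.0]
width: 0.309
```

```bash
python3 d.py g4.png; python3 - <<'E'
from h import *
save(capture('scene'),'end_s.png');save(capture('top'),'end_t.png')
E
```

```text
front x -174.45491275174012 58
handle -209.14668742649053 1.425649399656286 [469.23767335 -53.46027909  77.30177402] 211
[371.50583688 -74.69761958 217.92346336] [0.7963243  0.60857232 0.03676114] 23.975
```

View pics/end_s.png

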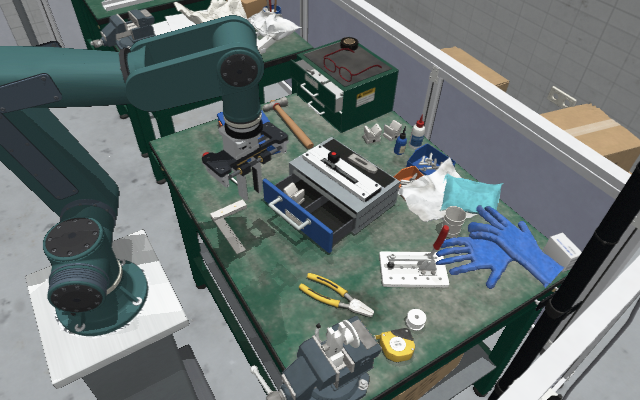

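View pics/end_t.png

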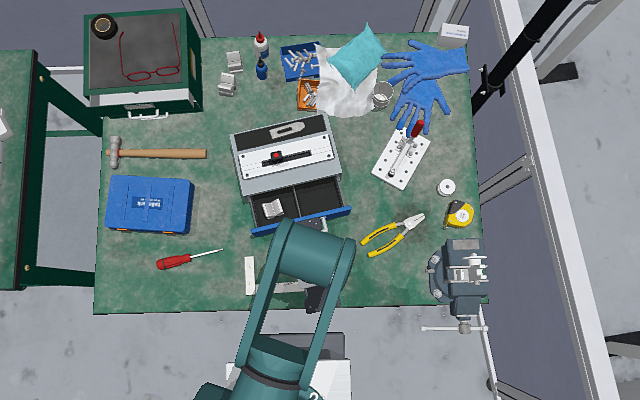

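The scene view shows the drawer fully out, with the handle at about (290,215), and the knob up at (331,157). The gripper is clear, and the pliers, screwdriver, square and pulley are where they were.

```bash
python3 -c "
from station import hand_in
print(hand_in())"
```

```text
the job is handed in; nothing more can be done
None
```

The drawer is open to its stop and I've handed the job in, at about 24 s of the 58 s allowed.

- **Finding the notch:** I held the knob down with about 4 N and slid it along the slot. The push dropped to about 0 at y' ≈ +19 mm, and I stopped about 2 mm further on, at y' ≈ +21 mm.
- **Pressing the catch:** I pressed in small steps to about 11.5 mm. The push peaked at about 9 N, then the catch let go and the drawer sprang ajar. I let the knob come up before releasing it.
- **Drawing the drawer:** I pulled it by the bar handle to its stop at about 6 N, eased off the pull, let go and moved clear.

**Last checks:**
- The drawer front measured about 84 mm out, against 85 mm at the stop.
- The knob was up, and the wrist force was about zero, with nothing touched.
- By eye in the last pictures the pliers, screwdriver and pulley were where they started. The arm partly hid the try square in the top view.

**Disagreements:**
- The drawer measured about 27–28 mm ajar after the catch let go, where about 24 mm was stated.
- The catch let go slightly deeper than the stated 8 to 11 mm, by my estimate of where the knob is fully up.

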